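# Load the orbital shaker: each flask into the clamp of its size

## Task

Load the shaker for the next run: put each of the four conical flasks that stand on the grey drain sheet into the clamp on the platform that is made for its size (one small, two alike medium, one large), standing upright with its base right down on the clamp's foot between the fingers. The flasks are glass: set them down, do not drop them or knock one over, and leave the timer where it is.

Things in the scene. Friction and masses are not known exactly. Their poses are not given: they have to be found in the camera images.
- flask_small_center (a point): The small conical flask: clear glass, empty, standing upright on the grey drain sheet (its top 6 mm above the worktop); base 51 mm across, 85 mm tall, wide base drawn in to a straight neck 25 mm across (straight over the top 35 mm). Grasp it by the neck. This point lies on its axis, half-way up (42.5 mm above its underside); z points up the neck.
- flask_medium_1_center (a point): A medium conical flask (there are two alike): clear glass, empty, standing upright on the grey drain sheet (its top 6 mm above the worktop); base 67 mm across, 114 mm tall, wide base drawn in to a straight neck 30 mm across (straight over the top 35 mm). Grasp it by the neck. This point lies on its axis, half-way up (57 mm above its underside); z points up the neck.
- flask_medium_2_center (a point): The other medium conical flask (there are two alike): clear glass, empty, standing upright on the grey drain sheet (its top 6 mm above the worktop); base 67 mm across, 114 mm tall, wide base drawn in to a straight neck 30 mm across (straight over the top 35 mm). Grasp it by the neck. This point lies on its axis, half-way up (57 mm above its underside); z points up the neck.
- flask_large_center (a point): The large conical flask: clear glass, empty, standing upright on the grey drain sheet (its top 6 mm above the worktop); base 80 mm across, 135 mm tall, wide base drawn in to a straight neck 35 mm across (straight over the top 35 mm). Grasp it by the neck. This point lies on its axis, half-way up (67.5 mm above its underside); z points up the neck.
- clamp_small: The small flask clamp, fixed on the shaker: a steel cup of four upright fingers (on its +-x and +-y) round a foot disc, for the small flask (51 mm base). 57 mm between opposite fingers (3 mm play all round); they flare outward by 8 mm as a lead-in and end 36 mm above the platform. Origin: centre of its underside, on the platform's top; z up. The flask's underside rests 4 mm above it.
- clamp_medium_1: A medium flask clamp (there are two alike), fixed on the shaker: a steel cup of four upright fingers (on its +-x and +-y) round a foot disc, for the medium flask (67 mm base). 73 mm between opposite fingers (3 mm play all round); they flare outward by 8 mm as a lead-in and end 36 mm above the platform. Origin: centre of its underside, on the platform's top; z up. The flask's underside rests 4 mm above it.
- clamp_medium_2: The other medium flask clamp (there are two alike), fixed on the shaker: a steel cup of four upright fingers (on its +-x and +-y) round a foot disc, for the medium flask (67 mm base). 73 mm between opposite fingers (3 mm play all round); they flare outward by 8 mm as a lead-in and end 36 mm above the platform. Origin: centre of its underside, on the platform's top; z up. The flask's underside rests 4 mm above it.
- clamp_large: The large flask clamp, fixed on the shaker: a steel cup of four upright fingers (on its +-x and +-y) round a foot disc, for the large flask (80 mm base). 86 mm between opposite fingers (3 mm play all round); they flare outward by 8 mm as a lead-in and end 36 mm above the platform. Origin: centre of its underside, on the platform's top; z up. The flask's underside rests 4 mm above it.
- shaker: Low orbital shaker standing still on the worktop, fixed: white housing with a flat grey platform 232 x 232 mm, whose top is 62 mm above the worktop. On it the four clamps stand in a square, 110 mm from centre to centre along its sides, in any order. Origin: centre of its underside on the worktop; x and y along its sides.
- timer: Bystander: white lab timer, 70 x 62 x 18 mm, lying on the worktop to the right of the shaker. Origin: centre of its underside.
There are look-alikes about, which are no part of the job. Leave any pink look-alike of the part that bears flask_medium_2_center alone. What is shaped like the part that bears flask_small_center but orange is not meant.

How it is judged:
By the outcome, as a careful person would: the job done as asked, in the order asked, and still so for the second after the job is handed in, with the robot touching nothing.
It also fails if it takes over 109 s, if anything falls off the work surface, if the arm or the gripper's body presses on something with over 40 N, if the wrist force passes 120 N, or if a joint passes its speed limit or range.

## Robot

A 6-joint arm with a two-finger parallel gripper is mounted at the origin on a cart in front of the work surface, level with it; the furniture and walls round the work are solid. World frame = base frame: x ahead of the robot, y to its left, z up, the work surface at z = 0. Lengths are in m, angles in rad, forces in N, time in s.
With the tool pointing down it reaches from about 0.35 to 0.775 m from the base axis. Payload 7.3 kg.
Tool frame: the origin (TCP) lies at the very end of the fingers, on their centre line; the grasp point (between the pads) lies robot.pinch_z behind it (robot.pinch_z is the distance from the TCP to the grasp point, in m); y points along the fingers, z is the direction in which the jaws open and shut, and the axes are right-handed (so a half turn about y gives the same grasp; the last joint's range is limited). The gripper opens to 92 mm and grips with 3 to 60 N. Pads are 19 mm wide; open, the fingers measure 130 mm over their backs; the gripper's body (75 mm by 190 mm) begins 47 mm behind the grasp point.
Start: joints at [1.074, 0.342, 1.524, -0, 1.275, -0.146], TCP at [0.18, 0.493, 0.206] pointing down, gripper open.
Joint ranges: [-2.53, 2.53], [-0.77, 2.02], [0.04, 2.7], [-1, 4.14], [0.28, 2.66], [-3.11, 3.11]. Speed limits (rad/s): [2.57, 2.57, 3.14, 3.14, 3.14, 3.14].

## Interface

Orientations are given as [roll, pitch, yaw] about the fixed x, y, z axes, in that order (R = Rz(yaw) Ry(pitch) Rx(roll)).
In Python, from cell import status, viewer, robot gives the robot as it stands. The module is installed in compiled form; this text tells all that it offers.
- The arm moves only by the shell command python3 -m pendant 'ROWS' [FORCE]. ROWS is JSON, a list that holds one entry, the list of rows, each a list of 7 numbers: the shift along the tool's x, y, z in cm, then the turn, a rotation vector about the tool's x, y, z in rad, then the finger opening in cm, from 0 to 9.18. A call has 1 to 20 rows; each row is the pose to reach, as a shift and turn from the pose commanded when the call began, along the tool's axes at that moment; what a row does not reach only later rows make up. A row lasts 1/10 s, in which the tool goes at most 50 mm and 8.59 degrees, less where a joint would pass 70% of its speed; a pose out of reach is approached as far as the arm can. A call with a gripper value outside its range is refused whole. The fingers move at their own pace and stop on an object; FORCE is the grip in N (left out, the last holds). Time passes only in rows, so rows that repeat a pose let the fingers close. It gives the time, the measured TCP pose, the force and the opening at its end, in the units of the state.
- status.observe(): the state, without advancing time (a new reading comes with each control period).
- viewer.read_camera(name): name is "side" or "top" or "wrist"; returns a dict with "image" (420x560x3 uint8, red, green, blue), "range_z" (420x560 float32, m along the optical axis (not along the pixel's ray), 0 where there is no reading), "fx", "fy", "cx", "cy" (pixels), "distortion" ([k1, k2, p1, p2, k3] as OpenCV has them; the pictures are not rectified), "camera_from_world" (4x4, takes a point from world to camera coordinates). Camera axes: x right, y up, looking along -z (the intrinsics and any distortion apply to the point x, -y, -z); pixel columns grow to the right and rows downward; lengths in m; the calibration is good to about 2 mm. A picture is of the moment at which its call begins.
- robot.hand_in(): hands the job in, once; it reports no verdict.
The state is a dict: "time": time; "qpos": joint angles; "qvel": joint speeds; "joint_efforts": joint torques, N m; "tool_pos": TCP position; "tool_rot": TCP orientation; "contact_force": force on the tool from outside, world axes, zero at the start; "torque": the same for the moment, N m; "opening": finger opening in m.
Only numpy, scipy, OpenCV 4.12 (cv2) and the standard library are available. Lean on these libraries where they do the work, as an engineer would, in place of code of your own. Each camera call takes 0.05 s, during which the arm holds its last target. There are 200 camera calls.

## Working session

There is one attempt and no reset: what is moved stays moved. The work goes in short steps, Python scripts to look and compute and a shell command to move; the robot and the scene stay as the last step left them, time stands still between calls to the robot, and variables do not carry over. Pictures are saved under pics/ and viewed, about 12 in all and at most 16, crops included, and the job is handed in when it is done.

```bash
mkdir -p pics
cat > h.py <<'E'
import numpy as np, cv2, pickle
from cell import status, viewer, robot
def cap(n,f):
    c=viewer.read_camera(n); cv2.imwrite(f'pics/{f}.png',c['image'][:,:,::-1]); pickle.dump(c,open(f'pics/{f}.pkl','wb')); return c
def K(c): return np.array([[c['fx'],0,c['cx']],[0,c['fy'],c['cy']],[0,0,1.]])
def ray(c,u,v):
    p=cv2.undistortPoints(np.array([[[u,v]]],float),K(c),np.array(c['distortion'],float))[0,0]
    T=np.linalg.inv(c['camera_from_world']); return T[:3,3],T[:3,:3]@np.array([p[0],-p[1],-1.])
def at_z(c,u,v,z):
    o,d=ray(c,u,v); return o+d*(z-o[2])/d[2]
def cloud(c):
    h,w=c['range_z'].shape; uv=np.stack(np.meshgrid(np.arange(w),np.arange(h)),-1).reshape(-1,1,2).astype(float)
    p=cv2.undistortPoints(uv,K(c),np.array(c['distortion'],float))[:,0]; r=c['range_z'].reshape(-1,1)
    T=np.linalg.inv(c['camera_from_world']); P=np.hstack([p[:,:1],-p[:,1:],-np.ones((len(p),1))])*r
    P=P@T[:3,:3].T+T[:3,3]; P[r[:,0]==0]=np.nan; return P.reshape(h,w,3)
def proj(c,P):
    q=(np.c_[np.atleast_2d(P),np.ones(len(np.atleast_2d(P)))]@np.array(c['camera_from_world']).T)[:,:3]*[1,-1,-1]
    return cv2.projectPoints(q.reshape(-1,1,3),np.zeros(3),np.zeros(3),K(c),np.array(c['distortion'],float))[0][:,0]
E
python3 - <<'E'
from h import *
s=status.observe(); print(s, robot.pinch_z)
for n in('top','side'):
    c=cap(n,n+'0'); print(n,np.linalg.inv(c['camera_from_world']).round(3).tolist(),c['fx'])
E
```

```text
{'time': 0.0, 'qpos': array([ 1.07400476e+00,  3.42744069e-01,  1.52508191e+00,  2.68764200e-05,
        1.27538972e+00, -1.45986815e-01]), 'qvel': array([ 0.002087  , -0.00087571, -0.00034223, -0.00093411,  0.00087873,
        0.00064592]), 'joint_efforts': array([ 1.24086666e-03, -4.31243598e+01, -2.44222087e+01,  7.16754911e-02,
        5.60031622e-02, -1.50385613e-04]), 'tool_pos': array([0.18015758, 0.49262381, 0.20541127]), 'tool_rot': array([-1.57239837e+00,  2.61528137e-04, -3.50812808e-01]), 'contact_force': array([-0.86439734, -0.38101636, -0.32885754]), 'torque': array([0.04206036, 0.03092697, 0.02653755]), 'opening': 0.09179521666083948} 0.0188
top [[0.041, 0.979, -0.202, 0.43], [-0.999, 0.041, -0.008, -0.108], [0.001, 0.202, 0.979, 1.058], [0.0, 0.0, 0.0, 1.0]] 415.80060343356865
side [[0.84, 0.218, -0.497, -0.109], [-0.542, 0.307, -0.782, -1.271], [-0.018, 0.926, 0.376, 0.639], [0.0, 0.0, 0.0, 1.0]] 544.0260878798235
```

View pics/top0.png

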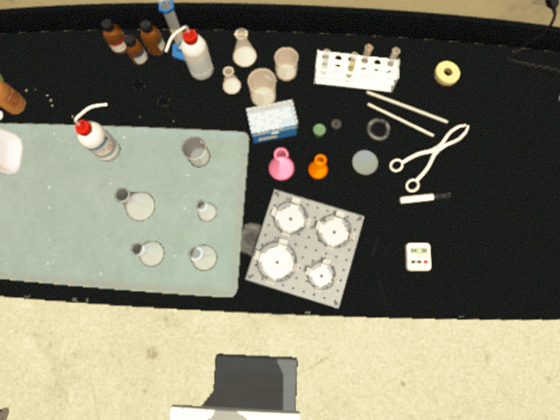

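View pics/side0.png

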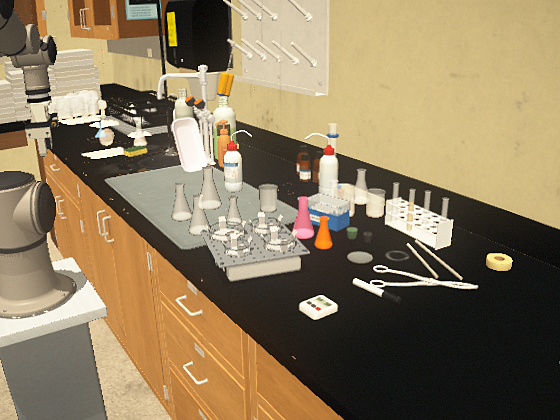

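Top view: four clear flasks on the sheet at about (138,205), (150,252), (203,257) and (207,210). There is also a beaker at (195,150) and a wash bottle at (100,145). The pink (282,165) and orange (319,167) look-alikes and the clear flasks (245,48) and (231,82) are all off the sheet, so they are not meant. I'll enlarge and check the depth.

Run:
```python
from h import *
c=pickle.load(open('pics/top0.pkl','rb')); P=cloud(c)
a=c['image'][130:310,90:375,::-1]; Z=P[130:310,90:375,2]
z=cv2.applyColorMap(np.uint8(np.clip(np.nan_to_num(Z)/0.16,0,1)*255),cv2.COLORMAP_JET)
f=lambda i:cv2.resize(i,None,fx=2.8,fy=2.8,interpolation=cv2.INTER_CUBIC)
cv2.imwrite('pics/c1.png',f(a)); cv2.imwrite('pics/c1z.png',f(z))
```

```text
(no output)
```

View pics/c1.png

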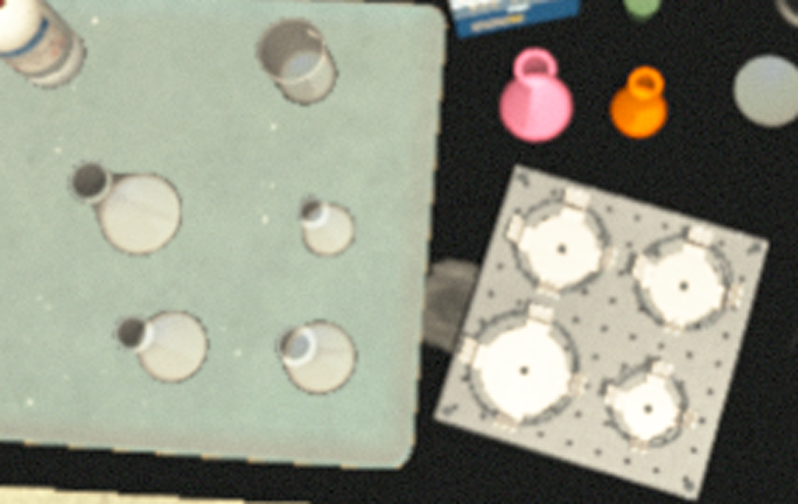

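View pics/c1z.png

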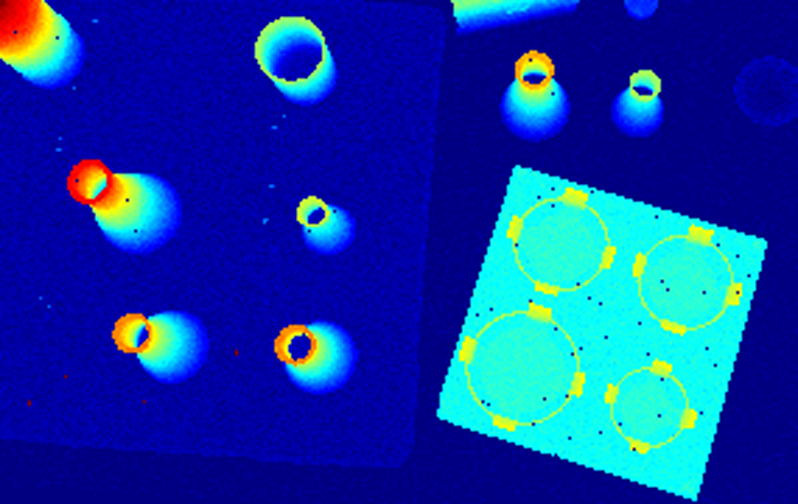

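Depth reads the glass well. I fit the rims, and the clamps from their finger tops.

```bash
cat > meas.py <<'E'
from h import *
from scipy.optimize import least_squares
def circ(X,r=None):
    if r is None: s=least_squares(lambda p:np.hypot(*(X-p[:2]).T)-p[2],[*X.mean(0),.02],loss='soft_l1',f_scale=.002)
    else: s=least_squares(lambda p:np.hypot(*(X-p[:2]).T)-r,X.mean(0),loss='soft_l1',f_scale=.002)
    return s.x,np.abs(s.fun).mean()
def win(P,u,v,m): return P[v-m:v+m,u-m:u+m].reshape(-1,3)
E
python3 - <<'E'
from meas import *
c=pickle.load(open('pics/top0.pkl','rb')); P=cloud(c)
off=lambda x,y:(int(90+x/2.8),int(130+y/2.8))
for n,x,y,h in(('L',90,183,.141),('M1',132,333,.12),('M2',296,345,.12),('S',312,212,.091),('pink',535,68,.12),('orange',644,84,.09)):
    W=win(P,*off(x,y),14); W=W[np.abs(W[:,2]-h)<.01]; hi=np.median(np.sort(W[:,2])[-20:])
    R=W[W[:,2]>hi-.006]; print(n,len(R),hi.round(4),'rim',circ(R[:,:2])[0].round(4), 'bbox mid',((R.min(0)+R.max(0))/2).round(4))
    b={'L':.04,'S':.0255}.get(n,.0335)
W=P[180:310,240:375].reshape(-1,3); pl=W[np.abs(W[:,2]-.062)<.008]
r=cv2.minAreaRect((pl[:,:2]*1000).astype(np.float32)); print('platform',np.median(pl[:,2]),r)
A=P[:,:,2]
for n,x,y in(('cL',523,370),('cM1',561,248),('cM2',684,285),('cS',648,408)):
    u,v=off(x,y); W=win(P,u,v,24); k=W[(W[:,2]>.088)&(W[:,2]<.11)]
    print(n,at_z(c,90+x/2.8,130+y/2.8,.066).round(4),circ(k[:,:2])[0].round(4),len(k))
for u,v in((418,257),):print('timer',at_z(c,u,v,.018).round(3))
E
```

```text
L 94 0.1432 rim [0.6446 0.2761 0.0167] bbox mid [0.6445 0.2767 0.1409]
M1 79 0.122 rim [0.5232 0.233  0.0144] bbox mid [0.5233 0.2339 0.1199]
M2 83 0.1216 rim [0.5204 0.097  0.0144] bbox mid [0.5199 0.0974 0.1192]
S 54 0.0921 rim [0.6365 0.0979 0.0117] bbox mid [0.6376 0.0977 0.0901]
pink 76 0.1153 rim [ 0.7639 -0.0861  0.0145] bbox mid [ 0.7644 -0.0864  0.1143]
orange 57 0.0866 rim [ 0.7637 -0.1828  0.0121] bbox mid [ 0.7641 -0.1835  0.0846]
platform 0.06283674314869031 ((551.6907958984375, -154.7674560546875), (234.23681640625, 233.38978576660156), 75.1076889038086)
cL [ 0.5116 -0.0882  0.066 ] [ 0.513  -0.0871  0.0488] 130
cM1 [ 0.6184 -0.1164  0.066 ] [ 0.6172 -0.1145  0.0431] 149
cM2 [ 0.5903 -0.2237  0.066 ] [ 0.5912 -0.2214  0.0422] 134
cS [ 0.4838 -0.1953  0.066 ] [ 0.4848 -0.1922  0.0346] 125
timer [ 0.542 -0.444  0.018]
```

Clamp centres come from the platform fit (±55 mm at −14.9°). L is (0.513,−0.0875), M1 (0.619,−0.1155), M2 (0.5908,−0.222) and S (0.4846,−0.1935). They agree with the ring fits within 2 mm. The targets are the clear flasks on the sheet, identified by rim height. I'll go above the small flask and turn to yaw 0.

```bash
python3 -m pendant '[[[4,-4,-1.5,0,-0.1,0,7],[8,-4,-3,0,-0.2,0,7],[13,-4,-5,0,-0.351,0,7],[18,-4,-7,0,-0.351,0,7],[23,-4,-9,0,-0.351,0,7],[27,-4,-10.5,0,-0.351,0,7],[31,-4,-12,0,-0.351,0,7],[36,-4,-13.5,0,-0.351,0,7],[41,-4,-15.4,0,-0.351,0,7],[45,-4,-17,0,-0.351,0,7],[49,-4,-18.6,0,-0.351,0,7],[53,-4,-20,0,-0.351,0,7],[55.5,-4,-21,0,-0.351,0,7],[56.5,-4,-21.4,0,-0.351,0,7],[56.5,-4,-21.4,0,-0.351,0,7],[56.5,-4,-21.4,0,-0.351,0,7]]]' 10
python3 - <<'E'
from h import *
c=cap('wrist','w1'); P=cloud(c); print(np.linalg.inv(c['camera_from_world']).round(3).tolist()); print(status.observe()['tool_pos'],status.observe()['tool_rot'])
W=P.reshape(-1,3); W=W[(np.hypot(W[:,0]-.637,W[:,1]-.098)<.03)&(W[:,2]>.084)&(W[:,2]<.1)]
print(len(W)); 
if len(W)>20:
    from meas import circ; print(circ(W[:,:2]),(W.min(0)+W.max(0))/2)
E
```

```text
time: 1.7
tool_pos: [0.6366, 0.0989, 0.246]
tool_rot: [-1.57, 0.001, 0.001]
contact_force: [-0.0, 0.1, 0.2]
opening: 0.0698
[[-0.001, -0.953, -0.302, 0.555], [1.0, -0.001, -0.002, 0.099], [0.001, -0.302, 0.953, 0.424], [0.0, 0.0, 0.0, 1.0]]
[0.63647131 0.09928096 0.246308  ] [-1.57026348e+00  4.68079321e-04  1.59681900e-03]
256
(array([0.63720044, 0.09716344, 0.01181519]), np.float64(0.0012025644232035154)) [0.63743919 0.09754511 0.08817444]
```

View pics/w1.png

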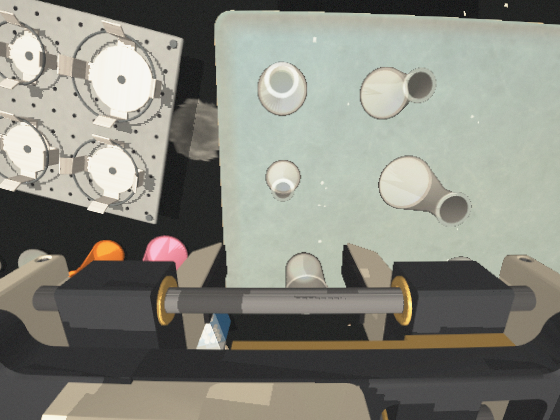

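The wrist view shows the small flask at (283,180), between the fingers, with the clamps at left. Its position agrees within 1 mm, so I descend and grip.

```bash
python3 -m pendant '[[[0.1,4,-0.15,0,0,0,7],[0.1,8,-0.15,0,0,0,7],[0.1,12,-0.15,0,0,0,7],[0.1,15,-0.15,0,0,0,6],[0.1,17,-0.15,0,0,0,6],[0.1,18.3,-0.15,0,0,0,6],[0.1,18.8,-0.15,0,0,0,6],[0.1,18.8,-0.15,0,0,0,6],[0.1,18.8,-0.15,0,0,0,4],[0.1,18.8,-0.15,0,0,0,3],[0.1,18.8,-0.15,0,0,0,2],[0.1,18.8,-0.15,0,0,0,2],[0.1,18.8,-0.15,0,0,0,2],[0.1,18.8,-0.15,0,0,0,2],[0.1,18.8,-0.15,0,0,0,2],[0.1,18.8,-0.15,0,0,0,2]]]' 15
```

```text
time: 3.35
tool_pos: [0.6386, 0.0965, 0.0583]
tool_rot: [-1.571, -0.0, 0.0]
contact_force: [-0.1, 0.8, 2.0]
opening: 0.0242
```

```bash
python3 -m pendant '[[[0,-1,0,0,0,0,2],[0,-4,0,0,0,0,2],[0,-8,0,0,0,0,2],[0,-12,0,0,0,0,2],[0,-14.5,0,0,0,0,2],[-0.5,-15.4,-1,0,0,0,2],[-2,-15.4,-3.8,0,0,0,2],[-4,-15.4,-7.6,0,0,0,2],[-6,-15.4,-11.4,0,0,0,2],[-8,-15.4,-15.2,0,0,0,2],[-10,-15.4,-19,0,0,0,2],[-12,-15.4,-22.8,0,0,0,2],[-13.7,-15.4,-26.1,0,0,0,2],[-14.8,-15.4,-28.1,0,0,0,2],[-15.3,-15.4,-29.1,0,0,0,2],[-15.3,-15.4,-29.1,0,0,0,2],[-15.3,-15.4,-29.1,0,0,0,2],[-15.3,-15.4,-29.1,0,0,0,2]]]'
python3 - <<'E'
from meas import *
t=status.observe()['tool_pos'];print(t)
c=cap('wrist','w2'); P=cloud(c).reshape(-1,3)
W=P[(np.hypot(*(P[:,:2]-t[:2]).T)<.045)&(P[:,2]>.152)&(P[:,2]<.2)]; print('base pts',len(W),(W.min(0)+W.max(0))/2)
k=P[(np.hypot(P[:,0]-.484,P[:,1]+.193)<.05)&(P[:,2]>.090)&(P[:,2]<.105)]; print('cS',len(k),circ(k[:,:2]))
pl=P[np.abs(P[:,2]-.062)<.006]; pl=pl[(pl[:,1]>-.3)&(pl[:,1]<0)]; print(cv2.minAreaRect((pl[:,:2]*1000).astype(np.float32)))
E
```

```text
time: 5.15
tool_pos: [0.4859, -0.1935, 0.2119]
tool_rot: [-1.57, 0.0, 0.002]
contact_force: [0.2, -0.4, -0.5]
opening: 0.0237
[ 0.48590946 -0.19351749  0.21189708]
base pts 1669 [ 0.48145256 -0.19290374  0.183138  ]
cS 292 (array([ 0.48376516, -0.19565092,  0.03473372]), np.float64(0.0018636782595523335))
((550.6259765625, -156.4467010498047), (232.5358123779297, 231.82363891601562), 75.15089416503906)
```

View pics/w2.png

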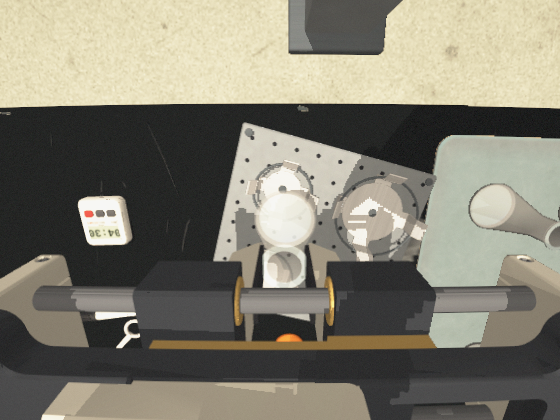

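The small flask hangs upright over its clamp at about (283,190–215). The wrist fit puts the clamp about 2 mm to the right of the top fit, so I split the difference and lower.

```bash
python3 -m pendant '[[[-0.1,2,-0.1,0,0,0,2],[-0.1,4,-0.1,0,0,0,2],[-0.1,5.5,-0.1,0,0,0,2],[-0.1,6.5,-0.1,0,0,0,2],[-0.1,7.5,-0.1,0,0,0,2],[-0.1,8.2,-0.1,0,0,0,2],[-0.1,8.6,-0.1,0,0,0,2],[-0.1,8.9,-0.1,0,0,0,2],[-0.1,9.1,-0.1,0,0,0,2],[-0.1,9.2,-0.1,0,0,0,2],[-0.1,9.3,-0.1,0,0,0,2],[-0.1,9.3,-0.1,0,0,0,2]]]'
```

```text
time: 6.4
tool_pos: [0.4846, -0.1956, 0.1192]
tool_rot: [-1.571, -0.0, 0.0]
contact_force: [0.6, -0.5, -0.4]
opening: 0.0246
```

```bash
python3 -m pendant '[[[0,0.1,0,0,0,0,2],[0,0.1,0,0,0,0,2]]]'; python3 -m pendant '[[[0,0.1,0,0,0,0,2],[0,0.1,0,0,0,0,2]]]'
```

```text
time: 6.6
tool_pos: [0.4848, -0.1957, 0.1185]
tool_rot: [-1.571, -0.001, 0.0]
contact_force: [-0.4, -0.1, 1.9]
opening: 0.0243
time: 6.8
tool_pos: [0.4852, -0.1957, 0.1185]
tool_rot: [-1.572, -0.002, 0.0]
contact_force: [-0.9, 2.2, 10.0]
opening: 0.0241
```

Contact is 10 N at the expected height. I release, rise and go over the right-hand medium flask.

```bash
python3 -m pendant '[[[0,0,0,0,0,0,2.8],[0,0,0,0,0,0,3.5],[0,0,0,0,0,0,4.5],[0,0,0,0,0,0,4.5],[0,-1,0,0,0,0,4.5],[0,-4,0,0,0,0,4.5],[0,-8,0,0,0,0,4.5],[0,-12,0,0,0,0,4.5],[0.3,-12,2.5,0,0,0,7],[0.8,-12,7,0,0,0,7],[1.4,-12,11.5,0,0,0,7],[2,-12,16,0,0,0,7],[2.5,-12,20.5,0,0,0,7],[3,-12,25,0,0,0,7],[3.4,-12,28,0,0,0,7],[3.5,-12,29.3,0,0,0,7],[3.5,-12,29.3,0,0,0,7],[3.5,-12,29.3,0,0,0,7]]]'
cat > chk.py <<'E'
from meas import *
import sys
x,y,h=map(float,sys.argv[1:4]); t=status.observe()['tool_pos']; print('tcp',t.round(4))
for n in('wrist','top'):
    c=cap(n,sys.argv[4]+n); P=cloud(c).reshape(-1,3)
    W=P[(np.hypot(P[:,0]-x,P[:,1]-y)<.035)&(P[:,2]>h-.006)&(P[:,2]<h+.006)]
    if len(W)>15: print(n,len(W),circ(W[:,:2])[0].round(4),((W.min(0)+W.max(0))/2).round(4))
    W=P[(np.hypot(P[:,0]-.4845,P[:,1]+.1945)<.025)&(P[:,2]>.142)&(P[:,2]<.157)]
    if len(W)>15: print(n,'small flask',len(W),circ(W[:,:2])[0].round(4),'top z',np.percentile(W[:,2],90).round(4))
E
python3 chk.py .5202 .097 .120 a
```

```text
time: 8.6
tool_pos: [0.5194, 0.0965, 0.2373]
tool_rot: [-1.571, -0.0, 0.0]
contact_force: [0.5, -0.3, -0.1]
opening: 0.07
tcp [0.5194 0.0965 0.2373]
wrist 386 [0.5195 0.0961 0.0143] [0.52   0.0961 0.1177]
top small flask 79 [ 0.4844 -0.1928  0.0118] top z 0.1531
```

View pics/atop.png

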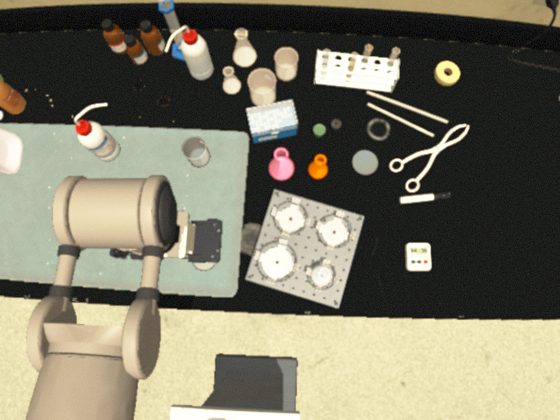

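The small flask stands in its clamp at (321,273); its rim at z 0.153 (depth reads about 1.5 mm high) matches the seated 0.151. Next I grip the medium flask.

```bash
python3 -m pendant '[[[0,4,0,0,0,0,7],[0,8,0,0,0,0,7],[0,11.5,0,0,0,0,7],[0,13.5,0,0,0,0,6],[0,14.6,0,0,0,0,6],[0,15,0,0,0,0,6],[0,15,0,0,0,0,6],[0,15,0,0,0,0,4.5],[0,15,0,0,0,0,3.5],[0,15,0,0,0,0,2.5],[0,15,0,0,0,0,2.5],[0,15,0,0,0,0,2.5],[0,15,0,0,0,0,2.5],[0,15,0,0,0,0,2.5]]]'
```

```text
time: 10.1
tool_pos: [0.5198, 0.0973, 0.0874]
tool_rot: [-1.571, -0.001, 0.0]
contact_force: [-0.4, -1.3, 2.9]
opening: 0.0293
```

```bash
python3 -m pendant '[[[0,-1,0,0,0,0,2.5],[0,-4,0,0,0,0,2.5],[0,-8,0,0,0,0,2.5],[0,-12,0,0,0,0,2.5],[0,-14.5,0,0,0,0,2.5],[0.2,-15.4,-1,0,0,0,2.5],[0.9,-15.4,-4,0,0,0,2.5],[1.8,-15.4,-8,0,0,0,2.5],[2.7,-15.4,-12,0,0,0,2.5],[3.6,-15.4,-16,0,0,0,2.5],[4.5,-15.4,-20,0,0,0,2.5],[5.3,-15.4,-24,0,0,0,2.5],[6.2,-15.4,-28,0,0,0,2.5],[6.8,-15.4,-31,0,0,0,2.5],[7,-15.4,-32,0,0,0,2.5],[7,-15.4,-32,0,0,0,2.5],[7,-15.4,-32,0,0,0,2.5],[7,-15.4,-32,0,0,0,2.5]]]'
cat > clamp.py <<'E'
from meas import *
import sys
x,y=map(float,sys.argv[1:3]); t=status.observe()['tool_pos'];print('tcp',t.round(4))
for n in('wrist','top'):
    P=cloud(cap(n,sys.argv[3]+n)).reshape(-1,3)
    W=P[(np.hypot(*(P[:,:2]-t[:2]).T)<.05)&(P[:,2]>.157)&(P[:,2]<.185)]; print(n,'held base mid',len(W),((W.min(0)+W.max(0))/2).round(4) if len(W) else '')
    k=P[(np.hypot(P[:,0]-x,P[:,1]-y)<.06)&(P[:,2]>.090)&(P[:,2]<.105)]
    if len(k)>20: print(n,'clamp',len(k),circ(k[:,:2])[0].round(4))
E
python3 clamp.py .5903 -.223 b
```

```text
time: 11.9
tool_pos: [0.5894, -0.2211, 0.2411]
tool_rot: [-1.57, 0.0, 0.002]
contact_force: [-0.0, -0.1, -1.0]
opening: 0.0291
tcp [ 0.5894 -0.2211  0.2411]
wrist held base mid 914 [ 0.5803 -0.2222  0.1756]
wrist clamp 270 [ 0.5906 -0.2236  0.0433]
top held base mid 122 [ 0.5739 -0.2195  0.1757]
top clamp 71 [ 0.5915 -0.2217  0.0428]
```

```bash
python3 -m pendant '[[[0,2,0,0,0,0,2.5],[0,4,0,0,0,0,2.5],[0,5.5,0,0,0,0,2.5],[0,6.5,0,0,0,0,2.5],[0,7.5,0,0,0,0,2.5],[0,8.2,0,0,0,0,2.5],[0,8.6,0,0,0,0,2.5],[0,8.9,0,0,0,0,2.5],[0,9.1,0,0,0,0,2.5],[0,9.2,0,0,0,0,2.5],[0,9.3,0,0,0,0,2.5],[0,9.3,0,0,0,0,2.5]]]'; python3 -m pendant '[[[0,0.1,0,0,0,0,2.5],[0,0.1,0,0,0,0,2.5]]]'
```

```text
time: 13.2
tool_pos: [0.5895, -0.2226, 0.1482]
tool_rot: [-1.571, -0.0, 0.0]
contact_force: [-0.3, 0.0, -1.2]
opening: 0.0292
time: 13.4
tool_pos: [0.5898, -0.2228, 0.1477]
tool_rot: [-1.571, -0.001, 0.0]
contact_force: [-0.5, -1.2, 2.5]
opening: 0.0292
```

```bash
python3 -m pendant '[[[0,0.1,0,0,0,0,2.5],[0,0.1,0,0,0,0,3.2],[0,0.1,0,0,0,0,4],[0,0.1,0,0,0,0,5],[0,0,0,0,0,0,5],[0,-1,0,0,0,0,5],[0,-4,0,0,0,0,5],[0,-8,0,0,0,0,5],[0,-11,0,0,0,0,5],[-0.4,-11,3,0,0,0,5],[-1.1,-11,7.5,0,0,0,5],[-1.8,-11,12,0,0,0,7],[-2.5,-11,17,0,0,0,7],[-3.3,-11,22,0,0,0,7],[-4,-11,27,0,0,0,7],[-4.7,-11,32,0,0,0,7],[-5.4,-11,37,0,0,0,7],[-6.1,-11,42,0,0,0,7],[-6.5,-11,44.5,0,0,0,7],[-6.7,-11,45.6,0,0,0,7]]]'; python3 -m pendant '[[[0,0,0,0,0,0,7],[0,0,0,0,0,0,7]]]'; python3 chk.py .523 .233 .12 c
python3 - <<'E'
from meas import *
P=cloud(pickle.load(open('pics/ctop.pkl','rb'))).reshape(-1,3)
W=P[(np.hypot(P[:,0]-.59,P[:,1]+.223)<.03)&(P[:,2]>.165)&(P[:,2]<.195)];print(len(W),circ(W[:,:2])[0],np.percentile(W[:,2],90))
E
```

```text
time: 15.4
tool_pos: [0.5216, 0.2363, 0.2579]
tool_rot: [-1.57, -0.001, 0.004]
contact_force: [0.1, -0.9, -0.6]
opening: 0.0702
time: 15.6
tool_pos: [0.5228, 0.2323, 0.2574]
tool_rot: [-1.571, -0.0, -0.0]
contact_force: [0.2, 0.5, 0.8]
opening: 0.0699
tcp [0.5228 0.2323 0.2574]
wrist 336 [0.5235 0.2322 0.0143] [0.5237 0.232  0.1178]
top 21 [0.5231 0.2346 0.0157] [0.523  0.2222 0.1196]
top small flask 78 [ 0.4844 -0.1928  0.0119] top z 0.1534
105 [ 0.59062501 -0.22148564  0.01413076] 0.1819028891299455
```

The first medium flask is seated (rim 0.182). The second is next.

```bash
python3 -m pendant '[[[0,4,0,0,0,0,7],[0,8,0,0,0,0,7],[0,12,0,0,0,0,7],[0,14.5,0,0,0,0,6],[0,16.2,0,0,0,0,6],[0,17,0,0,0,0,6],[0,17,0,0,0,0,6],[0,17,0,0,0,0,4.5],[0,17,0,0,0,0,3.5],[0,17,0,0,0,0,2.5],[0,17,0,0,0,0,2.5],[0,17,0,0,0,0,2.5],[0,17,0,0,0,0,2.5],[0,17,0,0,0,0,2.5]]]'
```

```text
time: 17.1
tool_pos: [0.5227, 0.2334, 0.0876]
tool_rot: [-1.571, -0.001, 0.0]
contact_force: [-0.1, -0.7, 3.7]
opening: 0.0294
```

```bash
python3 -m pendant '[[[0,-1,0,0,0,0,2.5],[0,-4,0,0,0,0,2.5],[0,-8,0,0,0,0,2.5],[0,-12,0,0,0,0,2.5],[0,-14.5,0,0,0,0,2.5],[0.3,-15.4,-1,0,0,0,2.5],[1,-15.4,-4,0,0,0,2.5],[2.2,-15.4,-8,0,0,0,2.5],[3.3,-15.4,-12,0,0,0,2.5],[4.4,-15.4,-16,0,0,0,2.5],[5.4,-15.4,-20,0,0,0,2.5],[6.5,-15.4,-24,0,0,0,2.5],[7.6,-15.4,-28,0,0,0,2.5],[8.7,-15.4,-32,0,0,0,2.5],[9.3,-15.4,-34.2,0,0,0,2.5],[9.5,-15.4,-34.9,0,0,0,2.5],[9.5,-15.4,-34.9,0,0,0,2.5],[9.5,-15.4,-34.9,0,0,0,2.5],[9.5,-15.4,-34.9,0,0,0,2.5]]]';python3 clamp.py .6185 -.1165 d
```

```text
time: 19.0
tool_pos: [0.6172, -0.114, 0.2412]
tool_rot: [-1.57, 0.0, 0.002]
contact_force: [-0.6, 0.5, -0.8]
opening: 0.0295
tcp [ 0.6172 -0.114   0.2412]
wrist held base mid 904 [ 0.6097 -0.1156  0.1754]
wrist clamp 303 [ 0.6172 -0.1169  0.0431]
top held base mid 132 [ 0.6132 -0.113   0.1728]
top clamp 56 [ 0.5867 -0.0655  0.0404]
```

```bash
python3 -m pendant '[[[0,2,-0.1,0,0,0,2.5],[0,4,-0.1,0,0,0,2.5],[0,5.5,-0.1,0,0,0,2.5],[0,6.5,-0.1,0,0,0,2.5],[0,7.5,-0.1,0,0,0,2.5],[0,8.2,-0.1,0,0,0,2.5],[0,8.6,-0.1,0,0,0,2.5],[0,8.9,-0.1,0,0,0,2.5],[0,9.1,-0.1,0,0,0,2.5],[0,9.2,-0.1,0,0,0,2.5],[0,9.3,-0.1,0,0,0,2.5],[0,9.3,-0.1,0,0,0,2.5]]]'; python3 -m pendant '[[[0,0.1,0,0,0,0,2.5],[0,0.1,0,0,0,0,2.5]]]'
```

```text
time: 20.3
tool_pos: [0.6175, -0.1166, 0.1482]
tool_rot: [-1.571, -0.0, 0.0]
contact_force: [0.2, 0.0, -0.4]
opening: 0.0294
time: 20.5
tool_pos: [0.6179, -0.1168, 0.1479]
tool_rot: [-1.571, -0.002, 0.0]
contact_force: [-0.9, -0.4, 2.6]
opening: 0.0296
```

```bash
python3 -m pendant '[[[0,0.1,0,0,0,0,2.5],[0,0.1,0,0,0,0,3.2],[0,0.1,0,0,0,0,4],[0,0.1,0,0,0,0,5],[0,0,0,0,0,0,5],[0,-1,0,0,0,0,5],[0,-4,0,0,0,0,5],[0,-8,0,0,0,0,5],[0,-11,0,0,0,0,5],[0.2,-11,3,0,0,0,5],[0.5,-11,7.5,0,0,0,5],[0.8,-11,12,0,0,0,7],[1.2,-11,17,0,0,0,7],[1.5,-11,22,0,0,0,7],[1.9,-11,27,0,0,0,7],[2.2,-11,32,0,0,0,7],[2.5,-11,36,0,0,0,7],[2.7,-11,38.5,0,0,0,7],[2.7,-11,39.3,0,0,0,7],[2.7,-11,39.3,0,0,0,7]]]'; python3 -m pendant '[[[0,0,0,0,0,0,7],[0,0,0,0,0,0,7]]]'; python3 chk.py .6445 .276 .141 e
python3 - <<'E'
from meas import *
P=cloud(pickle.load(open('pics/etop.pkl','rb'))).reshape(-1,3)
for x,y in((.59,-.223),(.618,-.1165)):
  W=P[(np.hypot(P[:,0]-x,P[:,1]-y)<.03)&(P[:,2]>.165)&(P[:,2]<.195)];print(len(W),circ(W[:,:2])[0],np.percentile(W[:,2],90))
E
```

```text
time: 22.5
tool_pos: [0.6442, 0.2771, 0.2572]
tool_rot: [-1.571, -0.0, 0.002]
contact_force: [-0.1, -0.5, 0.1]
opening: 0.0698
time: 22.7
tool_pos: [0.6448, 0.2746, 0.2576]
tool_rot: [-1.571, -0.0, -0.002]
contact_force: [1.1, -0.5, -0.2]
opening: 0.0701
tcp [0.6448 0.2746 0.2576]
wrist 465 [0.6452 0.2752 0.0167] [0.6457 0.2753 0.1387]
top 96 [0.6446 0.276  0.0165] [0.6447 0.276  0.14  ]
top small flask 79 [ 0.4843 -0.1928  0.0119] top z 0.153
103 [ 0.59067348 -0.22144606  0.01416459] 0.18208017827572162
101 [ 0.61931285 -0.11560313  0.01406592] 0.1817317207910607
```

```bash
python3 -m pendant '[[[0,4,0,0,0,0,7],[0,8,0,0,0,0,7],[0,11.5,0,0,0,0,7],[0,13.5,0,0,0,0,6.5],[0,14.6,0,0,0,0,6.5],[0,15,0,0,0,0,6.5],[0,15,0,0,0,0,6],[0,15,0,0,0,0,5],[0,15,0,0,0,0,4],[0,15,0,0,0,0,3],[0,15,0,0,0,0,3],[0,15,0,0,0,0,3],[0,15,0,0,0,0,3],[0,15,0,0,0,0,3]]]'
```

```text
time: 24.2
tool_pos: [0.6448, 0.2764, 0.1078]
tool_rot: [-1.571, -0.001, 0.0]
contact_force: [0.0, -1.3, 5.1]
opening: 0.0347
```

```bash
python3 -m pendant '[[[0,-1,0,0,0,0,3],[0,-4,0,0,0,0,3],[0,-8,0,0,0,0,3],[0,-12,0,0,0,0,3],[0,-14.5,0,0,0,0,3],[-0.4,-15.4,-1,0,0,0,3],[-1.5,-15.4,-4,0,0,0,3],[-2.9,-15.4,-8,0,0,0,3],[-4.4,-15.4,-12,0,0,0,3],[-5.8,-15.4,-16,0,0,0,3],[-7.3,-15.4,-20,0,0,0,3],[-8.8,-15.4,-24,0,0,0,3],[-10.2,-15.4,-28,0,0,0,3],[-11.7,-15.4,-32,0,0,0,3],[-12.8,-15.4,-35,0,0,0,3],[-13.3,-15.4,-36.3,0,0,0,3],[-13.3,-15.4,-36.3,0,0,0,3],[-13.3,-15.4,-36.3,0,0,0,3],[-13.3,-15.4,-36.3,0,0,0,3]]]';python3 clamp.py .5125 -.088 f
```

```text
time: 26.1
tool_pos: [0.5118, -0.0853, 0.2608]
tool_rot: [-1.57, 0.0, 0.002]
contact_force: [1.2, 0.4, -1.6]
opening: 0.0344
tcp [ 0.5118 -0.0853  0.2608]
wrist held base mid 915 [ 0.5013 -0.0864  0.1752]
wrist clamp 216 [ 0.5133 -0.0885  0.0504]
top held base mid 77 [ 0.4829 -0.0796  0.1746]
top clamp 28 [ 0.477  -0.0771  0.0132]
```

```bash
python3 -m pendant '[[[0,2,-0.1,0,0,0,3],[0,4,-0.1,0,0,0,3],[0,5.5,-0.1,0,0,0,3],[0,6.5,-0.1,0,0,0,3],[0,7.5,-0.1,0,0,0,3],[0,8.2,-0.1,0,0,0,3],[0,8.6,-0.1,0,0,0,3],[0,8.9,-0.1,0,0,0,3],[0,9.1,-0.1,0,0,0,3],[0,9.2,-0.1,0,0,0,3],[0,9.3,-0.1,0,0,0,3],[0,9.3,-0.1,0,0,0,3]]]'; python3 -m pendant '[[[0,0.1,0,0,0,0,3],[0,0.1,0,0,0,0,3]]]'
```

```text
time: 27.4
tool_pos: [0.5115, -0.0876, 0.1682]
tool_rot: [-1.571, -0.0, 0.0]
contact_force: [0.6, 0.4, -1.2]
opening: 0.0348
time: 27.6
tool_pos: [0.512, -0.0879, 0.168]
tool_rot: [-1.571, -0.002, 0.0]
contact_force: [-0.0, -0.8, 3.6]
opening: 0.0344
```

```bash
python3 -m pendant '[[[0,0.1,0,0,0,0,3],[0,0.1,0,0,0,0,3.6],[0,0.1,0,0,0,0,4.5],[0,0.1,0,0,0,0,5.4],[0,0,0,0,0,0,5.4],[0,-1,0,0,0,0,5.4],[0,-4,0,0,0,0,5.4],[0,-8,0,0,0,0,5.4],[0,-11,0,0,0,0,5.4],[0,-11,4,0,0,0,5.4],[0,-11,8,0,0,0,5.4],[0,-11,13,0,0,0,7],[0,-11,18,0,0,0,7],[0,-11,23,0,0,0,7],[0,-11,28,0,0,0,7],[0,-11,33,0,0,0,7],[0,-11,36,0,0,0,7],[0,-11,36,0,0,0,7],[0,-11,36,0,0,0,7]]]'
python3 - <<'E'
from meas import *
c=cap('top','g'); P=cloud(c).reshape(-1,3); s=cap('side','gs')
for n,x,y,h in(('S',.4845,-.1935,.151),('M',.59,-.223,.18),('M',.618,-.1165,.18),('L',.512,-.088,.201)):
  W=P[(np.hypot(P[:,0]-x,P[:,1]-y)<.03)&(np.abs(P[:,2]-h)<.012)];print(n,len(W),circ(W[:,:2])[0].round(4),np.percentile(W[:,2],90).round(4))
f=lambda i:cv2.resize(i[:,:,::-1],None,fx=2.6,fy=2.6,interpolation=cv2.INTER_CUBIC)[:300*2]
cv2.imwrite('pics/gc.png',np.hstack([f(c['image'][140:310,230:375]),f(s['image'][150:320,180:340])]))
E
```

```text
time: 29.5
tool_pos: [0.5112, 0.2726, 0.2773]
tool_rot: [-1.571, -0.0, 0.002]
contact_force: [1.0, -0.2, -0.2]
opening: 0.0697
S 81 [ 0.4843 -0.1927  0.0118] 0.1528
M 101 [ 0.5908 -0.2215  0.0142] 0.1816
M 98 [ 0.6194 -0.1155  0.0141] 0.1814
L 126 [ 0.5132 -0.0867  0.0167] 0.2029
```

View pics/gc.png

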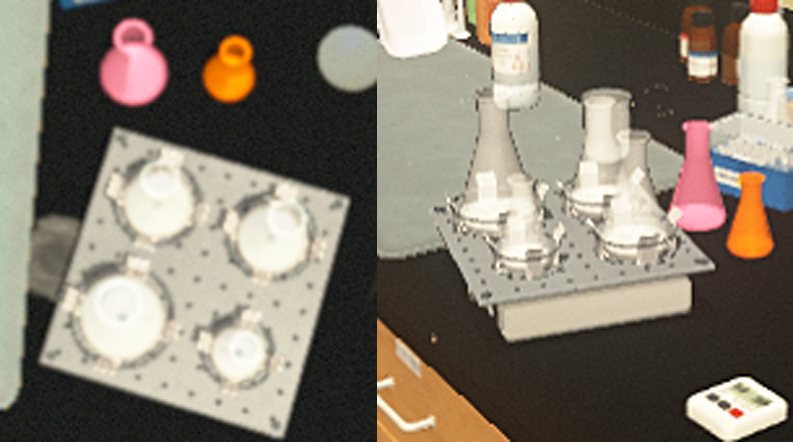

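View pics/g.png

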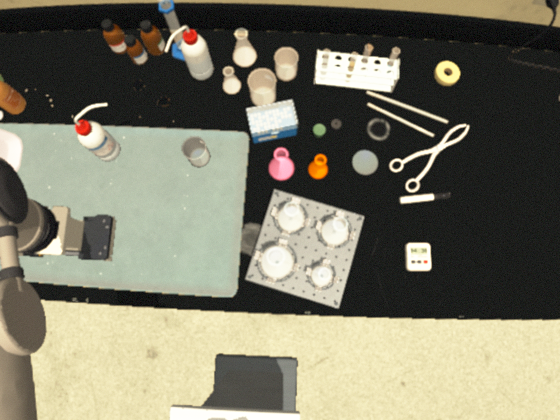

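All four flasks stand upright and centred in their clamps: (277,262), (290,216), (334,231) and (321,274) in the top view. The timer at (418,257) and the look-alikes have not moved, and the robot is clear.

```bash
python3 -c "from cell import robot; print(robot.hand_in())"
```

```text
the job is handed in; nothing more can be done
None
```

I put all four flasks into their matching clamps, in the order small, medium, medium, large, and handed the job in at about 29.6 s of the 109 s allowed. Each was gripped by the neck at 15 N, lowered until the wrist force showed contact (last readings about 2.5–10 N) and then released.

- **Seating:** In the final top-camera check, the rims read 0.153, 0.182, 0.181 and 0.203 m. That is 1–2 mm above the seated heights, the same bias this camera showed before I moved anything.
- **Centring:** The rims are within about 1 mm of the clamp centres measured with the top camera.
- **Surroundings:** The pictures show all four flasks upright, with the timer and the pink and orange look-alikes where they were. The arm is clear of everything.
- **Disagreement:** The wrist and top cameras disagreed by 1–2 mm on the clamp positions, so I aimed between the two. That is within the clamps' 3 mm play.

No check failed.

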